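Gauge a batch of wheel blanks with the straightedge

ROBOT

A 6-joint arm with a two-finger parallel gripper is mounted at the origin on the work surface. World frame = base frame: x ahead of the robot, y to its left, z up, the work surface at z = 0. Lengths are in m, angles in rad, forces in N, time in s.
With the tool pointing down it reaches from about 0.35 to 0.85 m from the base axis. Payload 8.1 kg.
Tool frame: the origin (TCP) lies between the finger pads; the fingertips stand 11 mm ahead of it and the grasp point (between the pads) lies 8 mm behind it (robot.tips_ahead is the distance from the TCP to the fingertips, in m); z points along the fingers, y is the line along which they close (so a half turn about z gives the same grasp; the last joint's range is limited). The gripper opens to 93 mm and grips with 3 to 60 N. Pads are 15 mm wide; open, the fingers measure 128 mm over their backs; the gripper's body (75 mm by 188 mm) begins 65 mm behind the grasp point.
Start: joints at [-1.423, 0.13, 1.488, -0, 1.523, -0.085], TCP at [0.138, -0.584, 0.23] pointing down, gripper open.
Joint ranges: [-2.96, 2.96], [-0.89, 2.26], [0.02, 2.5], [-1.34, 4.48], [0, 2.73], [-2.66, 2.66]. Speed limits (rad/s): [2.39, 2.39, 2.79, 3.14, 3.14, 3.14].

INTERFACE

Orientations are given as a rotation vector (axis times angle).
In Python, from plant import robot gives the robot as it stands. The module is installed in compiled form; this text tells all that it offers.
- The arm moves only by the tool move_arm, never from a script. Its argument "deltas" is one flat list of numbers, 7 for each row, row after row: the shift along the tool's x, y, z in m, then the turn, a rotation vector about the tool's x, y, z in rad, then the opening, from 0 (shut) to 1 (fully open). A call has 1 to 12 rows; each row is the pose to reach, as a shift and turn from the pose commanded when the call began, along the tool's axes at that moment; what a row does not reach only later rows make up. A row lasts 1/8 s, in which the tool goes at most 62.5 mm and 10.7 degrees, less where a joint would pass 70% of its speed; a pose out of reach is approached as far as the arm can. A call with a gripper value outside its range is refused whole. The fingers move at their own pace and stop on an object; "squeeze" is the grip in N (left out, the last holds). Time passes only in rows, so rows that repeat a pose let the fingers close. It gives the time, the measured TCP pose, the force, the opening and the grip force at its end, in the units of the state.
- robot.read_state(): the state, without advancing time (a new reading comes with each control period).
- robot.read_camera(name): name is "scene" or "top"; returns (picture, depth): 384x512x3 uint8, red, green, blue; 384x512 float32, m along the optical axis (not along the pixel's ray), 0 where there is no reading.
- robot.camera_model(name): a dict with "K" (3x3 intrinsics, pixels), "R" (3x3) and "t" (3): a world point X has camera coordinates R X + t. Camera axes: x right, y down, z forward; pixel columns grow to the right and rows downward; lengths in m; the calibration is good to about 2 mm. A picture is of the moment at which its call begins. camera_model takes no time and is no camera call.
- robot.close_job(): hands the job in; it is judged then, once.
Trained networks look in the newest picture that a camera, given by its name, has taken for a name from the list of things; names that differ only in an ending like _2 or _b are one class to them, and where a whole thing is asked for, a point or a joint stands for the part that bears it (a point fixed in the world has none). Each returns a list of dicts, best first, with "confidence" (0 to 1); they miss things now and then, are a little off and sometimes report something else, mostly with a low value. They report only what shows in the picture. A call takes as long as a camera call. They do not tell look-alikes from the thing itself.
- robot.recognise(camera, label): "uv" ([column, row] in pixels, amid what is visible of it).
The state is a dict: "t": time; "q": joint angles; "dq": joint speeds; "joint_torque": joint torques, N m; "tool_pos": TCP position; "orientation": TCP orientation; "force": force on the tool from outside, world axes, zero at the start; "wrist_torque": the same for the moment, N m; "opening": finger opening in m; "gripper_force": force on a finger pad.
Only numpy, scipy, OpenCV 4.12 (cv2) and the standard library are available. Lean on these libraries where they do the work, as an engineer would, in place of code of your own. Each camera call takes 0.05 s, during which the arm holds its last target. There are 200 camera calls.

TASK

Take the straightedge from the blue mat by its orange handle, gather all four wooden wheel blanks against its front in the red tray before any goes under the green go bar, then push them together as one group under the green bar and on until the yellow no-go bar stops them. Leave the four blanks lying flat up against the yellow bar and lay the straightedge back flat in the middle of the blue mat. Move the blanks only with the straightedge, never with the gripper, and leave the parts box, tin and toy car alone.

Things in the scene. Friction and masses are not known exactly. Their poses are not given: they have to be found in the camera images.
- straightedge: T-shaped tool, about 0.25 kg. Origin: underside, below the handle's centre. +x: forward to the aluminium pushing bar (170 mm along y, 14 deep, 17.5 high), flat front face at x = 85 mm. Wooden stem 40 wide, 17.5 high, x -20 to 71 mm. Orange upright handle 24 (x) by 50 (y) mm centred on the origin, 17.5 to 82 mm above the underside: grip its upper half from above across the 24 mm.
- straightedge_mid (a point): point on the straightedge's underside in the middle of its footprint, 32.5 mm ahead (+x) of the straightedge's origin
- mat: fixed blue mat, 150 mm (x) by 240 mm (y), 2 mm thick, left or right of the tray, turned a little; origin: centre of its underside. At the start the straightedge lies on it.
- tray: fixed red tray 260 (x) x 208 (y) mm, floor 3 mm thick. Origin: centre of underside. +x: push direction, away from the robot; near end (x = -130 mm) open. Side walls 188 mm apart inside, tops 18 mm above bench; low end wall. Green go bar across it from x = 24 to 34 mm (top 36.5 mm above bench), then the yellow no-go bar, near face at x = 100 mm.
- go_bar: fixed green bar across the tray, 10 x 208 x 10 mm, origin: centre of its underside, 23.5 mm above the tray floor: blanks and the straightedge's bar and stem pass under it, the handle does not
- nogo_bar: fixed yellow bar across the tray, 12 x 208 x 12 mm, origin: centre of its underside, 15.5 mm above the tray floor: it stops a good blank, which then lies with its centre at x = 82 mm in the tray
- blank_1: one of four alike loose beech discs, 36 mm across, 20 mm thick, about 16 g, dark centre dot, flat on the tray floor; origin: centre of underside. They start side by side about 41 mm apart across the tray, staggered along it (centres at tray x -55 to -8 mm), before the go bar and within the straightedge's length.
- blank_2: one of four alike loose beech discs, 36 mm across, 20 mm thick, about 16 g, dark centre dot, flat on the tray floor; origin: centre of underside. They start side by side about 41 mm apart across the tray, staggered along it (centres at tray x -55 to -8 mm), before the go bar and within the straightedge's length.
- blank_3: one of four alike loose beech discs, 36 mm across, 20 mm thick, about 16 g, dark centre dot, flat on the tray floor; origin: centre of underside. They start side by side about 41 mm apart across the tray, staggered along it (centres at tray x -55 to -8 mm), before the go bar and within the straightedge's length.
- blank_4: one of four alike loose beech discs, 36 mm across, 20 mm thick, about 16 g, dark centre dot, flat on the tray floor; origin: centre of underside. They start side by side about 41 mm apart across the tray, staggered along it (centres at tray x -55 to -8 mm), before the go bar and within the straightedge's length.
- parts_box: bystander: grey plastic box with four compartments, 130 x 170 x 45 mm, origin: centre of its underside; on the other side of the tray from the mat
- screw_tin: bystander: open round steel tin, 68 mm across, 36 mm high, origin: centre of its underside
- toy_car: bystander: yellow and orange toy car, 85 x 52 x 46 mm, origin: centre of its underside
Mind the look-alikes: they are no part of the job. Of the things that look like the straightedge, take the one that is farthest from the robot's base at the start. Leave any turquoise look-alike of the blank_4 alone.

How it is judged:
On the way, in this order (a step that is already met when the one before it is completed fails the run):
1. the held straightedge has all four blanks in front of it in the tray, their edges within 14 mm of its front face, before any blank's centre has reached the green go bar (x of each of blank_1, blank_2, blank_3, blank_4 in the frame of tray below 0.024 m and x of blank_1 in the frame of straightedge between 0.09 and 0.117 m and x of blank_2 in the frame of straightedge between 0.09 and 0.117 m and x of blank_3 in the frame of straightedge between 0.09 and 0.117 m and x of blank_4 in the frame of straightedge between 0.09 and 0.117 m and contact force between the fingers and straightedge above 1 N and y of blank_1 in the frame of straightedge between -0.095 and 0.095 m and y of blank_2 in the frame of straightedge between -0.095 and 0.095 m and y of blank_3 in the frame of straightedge between -0.095 and 0.095 m and y of blank_4 in the frame of straightedge between -0.095 and 0.095 m and z of straightedge in the frame of tray below 0.02 m), for 0.05 s.
2. pushed by the held straightedge, all four blanks have passed the go bar and lie flat within 10 mm of the yellow no-go bar, with at least one pressed against it (x of blank_1 in the frame of tray between 0.072 and 0.088 m and z of each of blank_1, blank_2, blank_3, blank_4 in the frame of tray below 0.008 m and angle between each of blank_1, blank_2, blank_3, blank_4's own z axis and vertical below 0.1 rad and x of blank_2 in the frame of tray between 0.072 and 0.088 m and x of blank_3 in the frame of tray between 0.072 and 0.088 m and x of blank_4 in the frame of tray between 0.072 and 0.088 m and contact force between any of blank_1, blank_2, blank_3, blank_4 and nogo_bar above 0.3 N and contact force between any of blank_1, blank_2, blank_3, blank_4 and straightedge above 0.3 N and contact force between the fingers and straightedge above 1 N), for 0.02 s.
At the end, for the whole second after the job is handed in: All four blanks lie flat and at rest on the tray floor beyond the green bar, each with its edge within 10 mm of the yellow no-go bar and not beyond it; the straightedge lies flat and at rest on the blue mat, the middle of its footprint within 35 mm (mat x) and 45 mm (mat y) of the mat's centre (x of blank_1 in the frame of tray between 0.072 and 0.088 m and z of each of blank_1, blank_2, blank_3, blank_4 in the frame of tray below 0.008 m and angle between each of blank_1, blank_2, blank_3, blank_4's own z axis and vertical below 0.1 rad and x of blank_2 in the frame of tray between 0.072 and 0.088 m and x of blank_3 in the frame of tray between 0.072 and 0.088 m and x of blank_4 in the frame of tray between 0.072 and 0.088 m and linear speed of each of blank_1, blank_2, blank_3, blank_4, straightedge below 0.02 m/s and x of straightedge_mid in the frame of mat between -0.035 and 0.035 m and y of straightedge_mid in the frame of mat between -0.045 and 0.045 m and z of straightedge_mid in the frame of mat below 0.008 m and angle between straightedge's own z axis and vertical below 0.06 rad); the robot touches nothing.
It fails at once if the gripper or arm itself touches a wheel blank (contact force between any of the fingers, the arm and blank_1 above 0.5 N or contact force between any of the fingers, the arm and blank_2 above 0.5 N or contact force between any of the fingers, the arm and blank_3 above 0.5 N or contact force between any of the fingers, the arm and blank_4 above 0.5 N).
It fails at once if the parts box is shifted by more than 20 mm or tipped (distance of parts_box from where it was at the start of the episode above 0.02 m or angle between parts_box's own z axis and vertical above 0.3 rad).
It fails at once if the screw tin is shifted by more than 20 mm or tipped (distance of screw_tin from where it was at the start of the episode above 0.02 m or angle between screw_tin's own z axis and vertical above 0.3 rad).
It fails at once if the toy car is shifted by more than 20 mm or tipped (distance of toy_car from where it was at the start of the episode above 0.02 m or angle between toy_car's own z axis and vertical above 0.3 rad).
It also fails if it takes over 54 s, if anything falls off the work surface, if the arm or the gripper's body presses on something with over 40 N, if the wrist force passes 120 N, or if a joint passes its speed limit or range.

## Working session

There is one attempt and no reset: what is moved stays moved. The work goes in short steps, Python scripts to look and compute and a tool call to move; the robot and the scene stay as the last step left them, time stands still between calls to the robot, and variables do not carry over. Pictures are saved under pics/ and viewed, at most 10 in all, crops included, and the job is handed in when it is done.

Besides the shell and the picture viewer there is one more tool, called as name(argument=value, ...) on one line, values as JSON. move_arm: Moves the arm, as the interface text tells. Its arguments: {"type":"object","properties":{"deltas":{"type":"array","items":{"type":"number"}},"squeeze":{"type":"number"}},"required":["deltas"]}

```bash
mkdir -p pics && cat > h.py <<'E'
import numpy as np, cv2
from plant import robot
from scipy.spatial.transform import Rotation as Ro
def cloud(name):
    im,d=robot.read_camera(name); m=robot.camera_model(name)
    K,R,t=[np.array(m[k]) for k in 'KRt']
    v,u=np.mgrid[:384,:512]
    c=np.stack([(u-K[0,2])/K[0,0]*d,(v-K[1,2])/K[1,1]*d,d],-1)
    W=(c-t)@R; W[d==0]=np.nan
    return im,W
def delta(pos,yaw=None):
    """tool-frame shift to world pos"""
    s=robot.read_state(); R=Ro.from_rotvec(s['orientation']).as_matrix()
    return R.T@(np.array(pos)-s['tool_pos'])
E
python3 - <<'E'
from h import *
im,W=cloud('top'); np.savez('top.npz',im=im,W=W)
cv2.imwrite('pics/top.png',cv2.resize(im[...,::-1],(800,600)))
for l in ['straightedge','mat','tray','go_bar','nogo_bar','blank_1','parts_box','screw_tin','toy_car']:
    for r in robot.recognise('top',l):
        u,v=r['uv']; print(l,round(r['confidence'],2),np.round([u,v]),np.round(W[int(v),int(u)],3))
s=robot.read_state(); print(s['t'],s['tool_pos'],Ro.from_rotvec(s['orientation']).as_matrix().round(3))
E
```

```text
straightedge 0.91 [116. 185.] [0.543 0.364 0.018]
straightedge 0.62 [156. 294.] [0.289 0.27  0.017]
mat 0.88 [136. 193.] [0.525 0.321 0.003]
tray 0.85 [280. 149.] [ 0.627 -0.021  0.004]
tray 0.65 [385.  97.] [ 0.742 -0.263  0.046]
nogo_bar 0.89 [291. 109.] [ 0.716 -0.046  0.032]
blank_1 0.69 [272. 162.] [0.596 0.001 0.022]
blank_1 0.59 [306. 177.] [ 0.558 -0.079  0.021]
blank_1 0.55 [206. 148.] [0.629 0.155 0.024]
blank_1 0.45 [254. 158.] [nan nan nan]
blank_1 0.44 [292. 166.] [ 0.583 -0.046  0.024]
parts_box 0.9 [433. 175.] [ 0.559 -0.369  0.038]
screw_tin 0.62 [162. 105.] [0.735 0.262 0.002]
screw_tin 0.26 [433. 176.] [ 0.557 -0.371  0.04 ]
toy_car 0.86 [386.  97.] [ 0.741 -0.266  0.042]
0.5 [ 0.13843725 -0.58378669  0.2296007 ] [[ 0.973  0.231 -0.   ]
 [ 0.231 -0.973  0.   ]
 [ 0.    -0.    -1.   ]]
```

View pics/top.png

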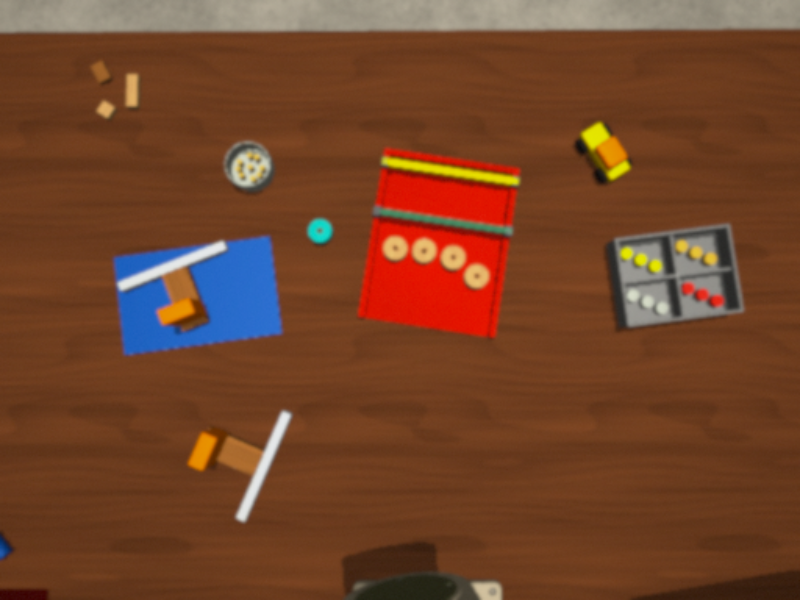

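The top view shows the straightedge on the blue mat (handle at about (178,312), bar from (120,286) to (225,246)). Its look-alike sits nearer the robot at (240,460). The tray is at about (440,240), with blanks at (395,247), (424,250), (453,257) and (477,275). Next I'll get the exact poses.

```bash
python3 - <<'E'
from h import *
z=np.load('top.npz'); im,W=z['im'],z['W']
hsv=cv2.cvtColor(im,cv2.COLOR_RGB2HSV); H,S,V=[hsv[...,i].astype(int) for i in range(3)]
m=robot.camera_model('top');K,R,t=[np.array(m[k]) for k in 'KRt']
C=-R.T@t; print('cam',C.round(3))
def plane(u,v,zz):
    d=R.T@np.linalg.solve(K,np.array([u,v,1.])); return C+d*(zz-C[2])/d[2]
def rect(name,mask,zz,roi):
    x0,x1,y0,y1=[int(a*.64) for a in roi]; M=np.zeros_like(mask); M[y0:y1,x0:x1]=mask[y0:y1,x0:x1]
    n,l,st,_=cv2.connectedComponentsWithStats(M.astype(np.uint8)); k=1+st[1:,4].argmax(); v,u=np.where(l==k)
    P=np.array([plane(a,b,zz)[:2] for a,b in zip(u,v)]).astype(np.float32)
    r=cv2.minAreaRect(P); c=cv2.boxPoints(r)
    print(name,len(P),'c',np.round(r[0],4),'size',np.round(r[1],3),'ang',round(r[2],1),'zmed',np.nanmedian(W[l==k][:,2]).round(3),'corners',c.round(3).tolist(),'mean',P.mean(0).round(4))
rect('mat',(H>95)&(H<130)&(S>120),.002,(90,300,220,370))
rect('handle',(H>5)&(H<20)&(S>200)&(V>200),.084,(140,220,280,340))
rect('bar',(S<60)&(V>140),.0195,(100,240,230,300))
rect('yellow',(H>22)&(H<35)&(S>150),.0305,(350,540,140,200))
rect('green',(H>50)&(H<95)&(S>60),.0365,(350,540,190,250))
rect('red',((H<5)|(H>172))&(S>180),.010,(340,540,140,350))
tr=((H<6)|(H>172))&(S>180)
bl=(H>8)&(H<22)&(S<190)&(V>140)
for i,(a,b) in enumerate([(395,247),(424,250),(453,257),(477,275)]): rect('b%d'%i,bl,.023,(a-16,a+16,b-16,b+16))
rect('lookalike handle',(H>5)&(H<20)&(S>200)&(V>200),.084,(170,230,410,490))
E
```

```text
cam [0.452 0.023 1.037]
mat 4326 c [0.5334 0.3454] size [0.149 0.239] ang 7.8 zmed 0.001 corners [[0.4429999887943268, 0.45399999618530273], [0.47600001096725464, 0.21699999272823334], [0.6240000128746033, 0.2370000034570694], [0.5910000205039978, 0.4740000069141388]] mean [0.5237 0.3264]
handle 199 c [0.5057 0.3495] size [0.022 0.045] ang 21.8 zmed 0.083 corners [[0.4869999885559082, 0.3659999966621399], [0.5040000081062317, 0.3240000009536743], [0.5239999890327454, 0.3319999873638153], [0.5080000162124634, 0.375]] mean [0.5054 0.3485]
bar 482 c [0.5772 0.3786] size [0.017 0.173] ang 21.9 zmed 0.018 corners [[0.5370000004768372, 0.4560000002384186], [0.6010000109672546, 0.29499998688697815], [0.6169999837875366, 0.3009999990463257], [0.5529999732971191, 0.4620000123977661]] mean [0.5773 0.3773]
yellow 562 c [ 0.7162 -0.0393] size [0.209 0.015] ang 81.0 zmed 0.03 corners [[0.6919999718666077, -0.14100000262260437], [0.7070000171661377, -0.14399999380111694], [0.7400000095367432, 0.06300000101327896], [0.7250000238418579, 0.06499999761581421]] mean [ 0.716  -0.0402]
green 250 c [ 0.63
[... 1163 characters left out ...]
6050000190734863, -0.05999999865889549], [0.6050000190734863, -0.02500000037252903], [0.5690000057220459, -0.02500000037252903]] mean [ 0.5869 -0.0424]
b3 207 c [ 0.5586 -0.0772] size [0.035 0.035] ang 89.5 zmed 0.023 corners [[0.5410000085830688, -0.0949999988079071], [0.5759999752044678, -0.0949999988079071], [0.5759999752044678, -0.05999999865889549], [0.5410000085830688, -0.05999999865889549]] mean [ 0.5588 -0.077 ]
lookalike handle 216 c [0.3113 0.3096] size [0.021 0.047] ang 67.3 zmed 0.081 corners [[0.2849999964237213, 0.3089999854564667], [0.32899999618530273, 0.29100000858306885], [0.3370000123977661, 0.3100000023841858], [0.2939999997615814, 0.328000009059906]] mean [0.3115 0.3096]
```

move_arm(deltas=[0.433,-0.343,0.01,0,0,-1.0,1,0.433,-0.343,0.01,0,0,-1.0,1,0.433,-0.343,0.01,0,0,-1.0,1,0.433,-0.343,0.01,0,0,-1.0,1,0.433,-0.343,0.01,0,0,-1.0,1,0.433,-0.343,0.01,0,0,-1.0,1,0.433,-0.343,0.01,0,0,-1.0,1,0.433,-0.343,0.01,0,0,-1.0,1,0.433,-0.343,0.01,0,0,-1.0,1,0.433,-0.343,0.01,0,0,-1.0,1], squeeze=50)

```text
t: 1.75
tool_pos: [0.4822, -0.1471, 0.2196]
orientation: [-2.559, -1.822, -0.001]
force: [-0.8, 0.5, 0.7]
opening: 0.093
gripper_force: 0.0
```

move_arm(deltas=[0.477,-0.14,0.07,0,0,-0.717,1,0.477,-0.14,0.07,0,0,-0.717,1,0.477,-0.14,0.07,0,0,-0.717,1,0.477,-0.14,0.07,0,0,-0.717,1,0.477,-0.14,0.07,0,0,-0.717,1,0.477,-0.14,0.07,0,0,-0.717,1,0.477,-0.14,0.07,0,0,-0.717,1,0.477,-0.14,0.07,0,0,-0.717,1,0.477,-0.14,0.07,0,0,-0.717,1,0.477,-0.14,0.07,0,0,-0.717,1])

```text
t: 3.0
tool_pos: [0.5069, 0.3454, 0.1494]
orientation: [1.763, 2.6, -0.002]
force: [-0.1, 0.3, 0.5]
opening: 0.0929
gripper_force: 0.0
```

```bash
python3 - <<'E'
from h import *
im,W=cloud('scene'); cv2.imwrite('pics/s1.png',cv2.resize(im[...,::-1],(800,600)))
print(delta([.5057,.3495,.062]))
E
```

```text
[0.00492466 0.00033555 0.08782167]
```

View pics/s1.png

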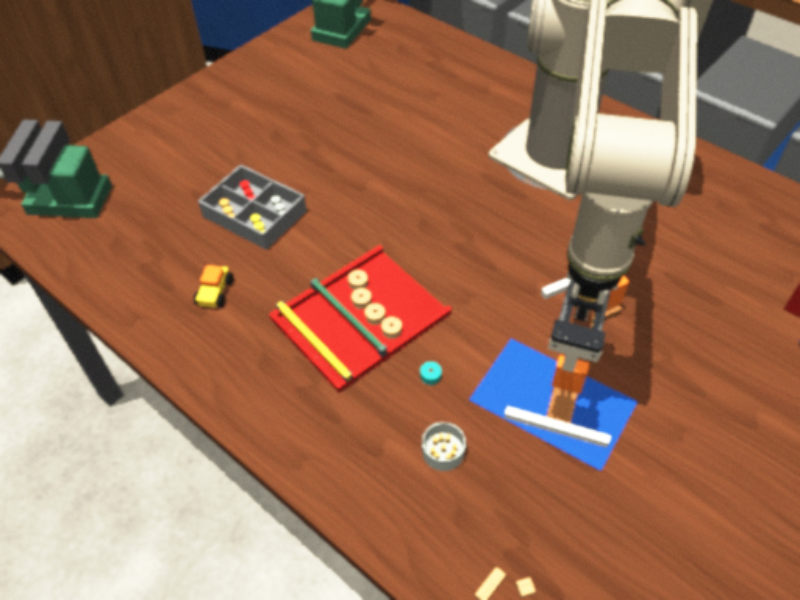

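The gripper is right above the orange handle at (570,375), with the bar at (558,425). I'll descend and grip.

move_arm(deltas=[0.005,0,0.045,0,0,0,1,0.005,0,0.088,0,0,0,1,0.005,0,0.088,0,0,0,1,0.005,0,0.088,0,0,0,0.1,0.005,0,0.088,0,0,0,0.1,0.005,0,0.088,0,0,0,0.1,0.005,0,0.088,0,0,0,0.1,0.005,0,0.088,0,0,0,0.1], squeeze=50)

```text
t: 4.05
tool_pos: [0.5049, 0.351, 0.0619]
orientation: [1.763, 2.6, 0.0]
force: [-0.1, 0.2, 0.0]
opening: 0.0478
gripper_force: 0.0
```

move_arm(deltas=[0,0,0,0,0,0,0,0,0,0,0,0,0,0,0,0,0,0,0,0,0,0,0,0,0,0,0,0,0,0,0,0,0,0,0,0,0,0,-0.04,0,0,0,0,0,0,-0.09,0,0,0,0,0,0,-0.09,0,0,0,0])

```text
$.deltas: bad value
```

move_arm(deltas=[0,0,0,0,0,0,0,0,0,0,0,0,0,0,0,0,0,0,0,0,0,0,0,0,0,0,0,0,0,0,0,0,0,0,0,0,0,-0.04,0,0,0,0,0,0,-0.09,0,0,0,0,0,0,-0.09,0,0,0,0])

```text
t: 5.05
tool_pos: [0.5077, 0.3525, 0.1572]
orientation: [1.761, 2.597, 0.013]
force: [0.6, 1.0, -2.6]
opening: 0.0236
gripper_force: 50.0
```

move_arm(deltas=[-0.302,-0.184,0,0,0,0.536,0,-0.302,-0.184,0,0,0,0.536,0,-0.302,-0.184,0,0,0,0.536,0,-0.302,-0.184,0,0,0,0.536,0,-0.302,-0.184,0,0,0,0.536,0,-0.302,-0.184,0,0,0,0.536,0,-0.302,-0.184,0,0,0,0.536,0,-0.302,-0.184,0,0,0,0.536,0])

```text
t: 6.05
tool_pos: [0.4452, 0.0026, 0.1507]
orientation: [-2.389, -2.039, 0.001]
force: [-0.2, 0.3, -2.4]
opening: 0.0237
gripper_force: 50.0
```

```bash
python3 - <<'E'
from h import *
im,W=cloud('top'); cv2.imwrite('pics/t2.png',im[100:350,150:400,::-1].repeat(2,0).repeat(2,1))
s=robot.read_state(); print(s['t'],s['tool_pos'],Ro.from_rotvec(s['orientation']).as_matrix().round(3).tolist())
m=robot.camera_model('top');K,R,t=[np.array(m[k]) for k in 'KRt']; C=-R.T@t
hsv=cv2.cvtColor(im,cv2.COLOR_RGB2HSV)
M=((hsv[...,1]<60)&(hsv[...,2]>140)&(W[...,0]>.46)&(W[...,0]<.62)&(abs(W[...,1])<.13)).astype(np.uint8)
n,l,st,_=cv2.connectedComponentsWithStats(M)
for k in range(1,n):
    if st[k,4]<80: continue
    P=W[l==k]; zz=np.median(P[:,2]); v,u=np.where(l==k)
    d=np.c_[u,v,np.ones(len(u))]@np.linalg.inv(K).T@R; Q=C+d*((zz-C[2])/d[:,2:])
    print(zz,cv2.minAreaRect(Q[:,:2].astype(np.float32)), 'z ends',P[:20,2].mean(),P[-20:,2].mean(), np.polyfit(P[:,1],P[:,2],1))
E
```

```text
6.1 [0.44535321 0.00304733 0.15090238] [[0.156, 0.988, -0.001], [0.988, -0.156, 0.001], [0.0, -0.001, -1.0]]
```

View pics/t2.png

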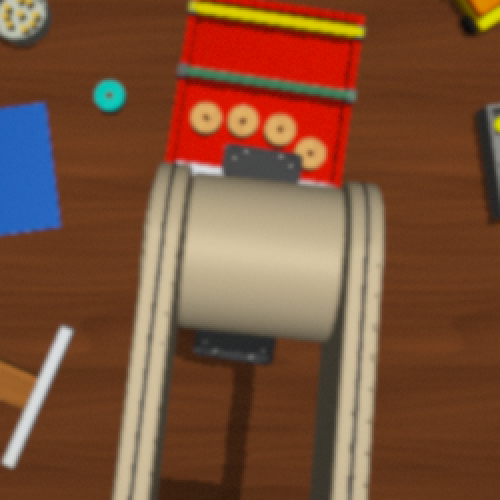

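The white bar's ends show at crop (190,168) and (315,182), parallel to the tray and behind the four blanks. I'll descend into the tray.

move_arm(deltas=[0.002,0,0.04,0,0,0,0,0.002,0,0.065,0,0,0,0,0.002,0,0.08,0,0,0,0,0.002,0,0.085,0,0,0,0,0.002,0,0.085,0,0,0,0])

```text
t: 6.72
tool_pos: [0.4464, 0.0045, 0.067]
orientation: [2.388, 2.041, 0.0]
force: [-0.5, 0.3, -2.5]
opening: 0.0236
gripper_force: 50.0
```

```bash
python3 - <<'E'
from h import *
im,W=cloud('scene'); np.savez('s3.npz',im=im,W=W)
for r in robot.recognise('scene','tray')[:1]: u,v=map(int,r['uv'])
m=robot.camera_model('scene'); K,R,t=[np.array(m[k]) for k in 'KRt']
a=np.deg2rad(-9); p=np.array([.6113,-.0225,0])-.08*np.array([np.cos(a),np.sin(a),0]); c=K@(R@p+t); u,v=(c[:2]/c[2]).astype(int)
print(u,v)
u=np.clip(u,100,412);v=np.clip(v,75,309)
cv2.imwrite('pics/s3.png',cv2.resize(im[v-75:v+75,u-100:u+100,::-1],(800,600),interpolation=cv2.INTER_CUBIC))
hsv=cv2.cvtColor(im,cv2.COLOR_RGB2HSV)
# tray coords of bright low-sat points near the bar
E=np.array([[np.cos(a),np.sin(a)],[-np.sin(a),np.cos(a)]])
P=W.copy(); P[...,:2]=(W[...,:2]-[.6113,-.0225])@E.T
M=(hsv[...,1]<70)&(hsv[...,2]>120)&(P[...,0]>-.12)&(P[...,0]<-.05)&(abs(P[...,1])<.1)&(P[...,2]<.04)
Q=P[M]; print(len(Q),np.percentile(Q,[2,50,98],axis=0).round(4)); 
T=Q[Q[:,2]>np.percentile(Q[:,2],60)]; print(np.polyfit(T[:,1],T[:,2],1),np.polyfit(T[:,1],T[:,0],1))
s=robot.read_state(); print(s['t'],s['tool_pos'],s['force'])
E
```

```text
250 187
358 [[-0.1112 -0.0787  0.0011]
 [-0.0883  0.0088  0.0235]
 [-0.0561  0.0887  0.0293]]
[0.00277071 0.02614458] [-0.00124388 -0.09057609]
6.825 [0.44687129 0.00425697 0.06767649] [-0.60491361 -0.18530184 -2.06840728]
```

View pics/s3.png

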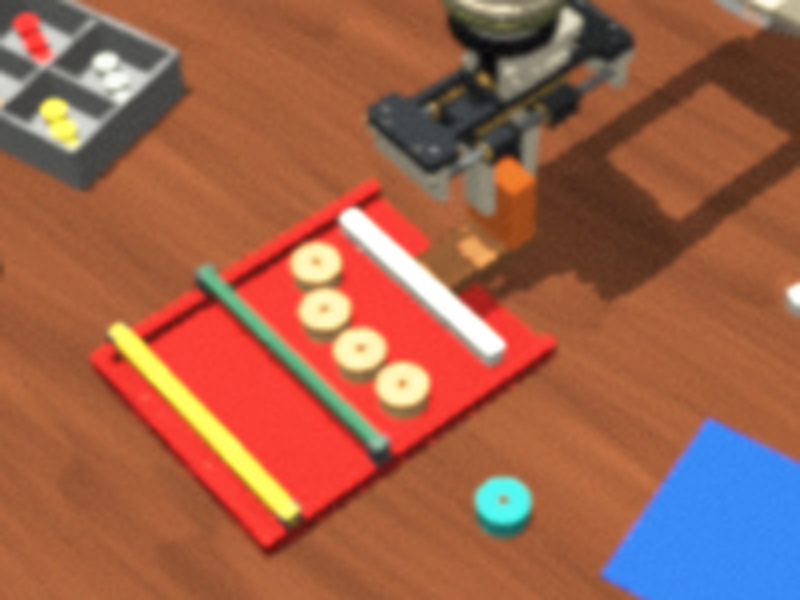

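Bar from (345,215) to (500,350) lies inside the tray, behind all four blanks. I'll check its centring against the walls in the same picture.

```bash
python3 - <<'E'
from h import *
z=np.load('s3.npz'); im,W=z['im'],z['W']; hsv=cv2.cvtColor(im,cv2.COLOR_RGB2HSV); H,S,V=[hsv[...,i].astype(int) for i in range(3)]
m=robot.camera_model('scene'); K,R,t=[np.array(m[k]) for k in 'KRt']; C=-R.T@t
a=np.deg2rad(-9); E=np.array([[np.cos(a),np.sin(a)],[-np.sin(a),np.cos(a)]])
P=W.copy(); P[...,:2]=(W[...,:2]-[.6113,-.0225])@E.T
roi=np.zeros_like(S,bool); roi[187-75:187+75,150:350]=1
def proj(M,zz):
    v,u=np.where(M); d=np.c_[u,v,np.ones(len(u))]@np.linalg.inv(K).T@R; Q=C+d*((zz-C[2])/d[:,2:]); return (Q[:,:2]-[.6113,-.0225])@E.T
def comp(M):
    n,l,st,_=cv2.connectedComponentsWithStats(M.astype(np.uint8)); return l==1+st[1:,4].argmax()
b=comp(roi&(S<70)&(V>170)&(P[...,0]>-.13)&(P[...,0]<0)); q=proj(b,.024)
print('bar',b.sum(),cv2.minAreaRect(q.astype(np.float32)),q[:,1].min(),q[:,1].max())
for n,M,zz in [('y',(H>22)&(H<35)&(S>150)&(P[...,0]>.05),.0305),('g',(H>50)&(H<95)&(S>60)&(abs(P[...,0]-.03)<.04),.0365),('red',((H<5)|(H>172))&(S>180),.018)]:
    q=proj(comp(roi&M),zz); print(n,cv2.minAreaRect(q.astype(np.float32)),q.min(0),q.max(0))
E
```

```text
bar 339 ((-0.08889171481132507, 0.0045149922370910645), (0.021985899657011032, 0.1741083860397339), 0.1689649373292923) -0.08255781812663639 0.0915691581973832
y ((0.1057206392288208, 0.0034200772643089294), (0.18836349248886108, 0.01465829648077488), 89.42035675048828) [ 0.09758014 -0.09079364] [0.11225368 0.09756119]
g ((0.030724678188562393, 0.002651587128639221), (0.19815069437026978, 0.010966536588966846), 89.53587341308594) [ 0.02445422 -0.09639397] [0.03552505 0.10175144]
red ((0.0017237961292266846, 0.007363364100456238), (0.21689778566360474, 0.26314541697502136), 89.92973327636719) [-0.1299772  -0.10117168] [0.13318634 0.11575642]
```

move_arm(deltas=[-0.001,0.006,0.002,0,0,0,0,-0.001,0.012,0.003,0,0,0,0,-0.001,0.018,0.003,0,0,0,0,-0.001,0.024,0.003,0,0,0,0,-0.001,0.03,0.003,0,0,0,0,-0.001,0.036,0.003,0,0,0,0,-0.001,0.042,0.003,0,0,0,0,-0.001,0.048,0.003,0,0,0,0,-0.001,0.054,0.003,0,0,0,0,-0.001,0.06,0.003,0,0,0,0,-0.001,0.066,0.003,0,0,0,0,-0.001,0.066,0.003,0,0,0,0])

```text
t: 8.32
tool_pos: [0.5115, -0.0072, 0.0637]
orientation: [2.389, 2.04, 0.0]
force: [-0.1, 0.5, -1.7]
opening: 0.0235
gripper_force: 50.0
```

```bash
python3 - <<'E'
from h import *
im,W=cloud('scene')
cv2.imwrite('pics/s4.png',cv2.resize(im[112:262,150:350,::-1],(800,600),interpolation=cv2.INTER_CUBIC))
a=np.deg2rad(-9); E=np.array([[np.cos(a),np.sin(a)],[-np.sin(a),np.cos(a)]])
for r in robot.recognise('scene','blank_1'):
    u,v=map(int,r['uv']); w=W[v,u]; print(r['confidence'],(w[:2]-[.6113,-.0225])@E.T,w[2])
s=robot.read_state(); print((s['tool_pos'][:2]-np.array([.6113,-.0225]))@E.T,s['tool_pos'][2],s['force'])
E
```

```text
0.51 [0.00343885 0.02218739] 0.024938054811677827
0.51 [-0.01206342  0.18662995] 0.021469533517774725
0.44 [ 0.00723019 -0.05639075] 0.02607324727889955
0.43 [0.00623414 0.07007872] 0.024923181555021434
0.19 [-0.07330407 -0.00468934] 0.018739048906849954
[-0.10147457 -0.0004526 ] 0.0635954032488821 [-0.56571068  0.66958107 -2.27702525]
```

View pics/s4.png

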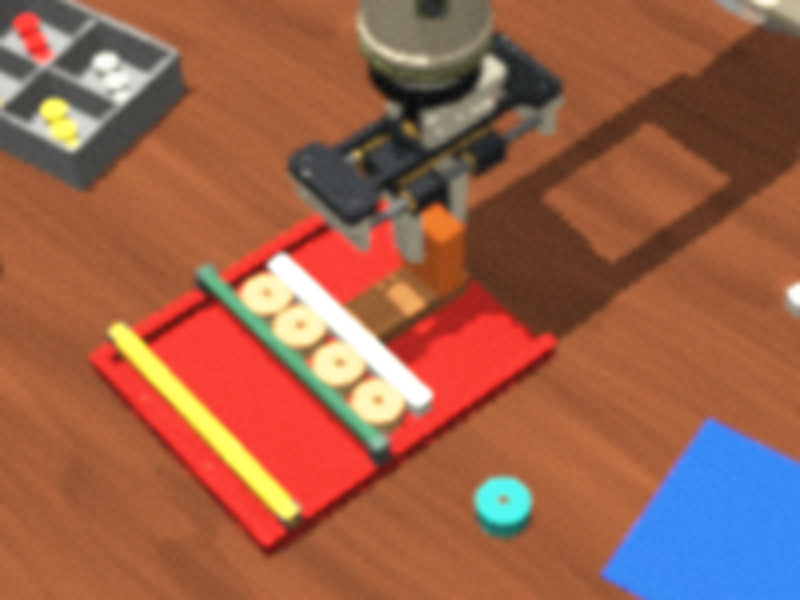

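All four blanks are lined up against the bar (265,293 to 378,400) and still before the green bar. I'll push on.

move_arm(deltas=[0,0.007,0,0,0,0,0,0,0.014,0,0,0,0,0,0,0.021,0,0,0,0,0,0,0.028,0,0,0,0,0,0,0.035,0,0,0,0,0,0,0.042,0,0,0,0,0,0,0.049,0,0,0,0,0,0,0.056,0,0,0,0,0,0,0.063,0,0,0,0,0,0,0.068,0,0,0,0,0,0,0.073,0,0,0,0,0,0,0.075,0,0,0,0,0])

```text
t: 9.93
tool_pos: [0.5854, -0.0188, 0.0636]
orientation: [2.389, 2.04, 0.0]
force: [-1.4, 0.1, -1.4]
opening: 0.0238
gripper_force: 50.0
```

move_arm(deltas=[0,0.002,0,0,0,0,0,0,0.004,0,0,0,0,0,0,0.005,0,0,0,0,0,0,0.005,0,0,0,0,0])

```text
t: 10.42
tool_pos: [0.5901, -0.0196, 0.0636]
orientation: [2.389, 2.04, 0.0]
force: [0.1, -0.1, -1.7]
opening: 0.0237
gripper_force: 50.0
```

move_arm(deltas=[0,0.001,0,0,0,0,0,0,0.002,0,0,0,0,0,0,0.003,0,0,0,0,0,0,0.003,0,0,0,0,0])

```text
t: 10.92
tool_pos: [0.5921, -0.0199, 0.0633]
orientation: [-2.388, -2.039, 0.002]
force: [-4.6, 0.7, 1.6]
opening: 0.0237
gripper_force: 50.0
```

move_arm(deltas=[0,0.001,0,0,0,0,0,0,0.002,0,0,0,0,0,0,0.002,0,0,0,0,0])

```text
t: 11.3
tool_pos: [0.5924, -0.0199, 0.0629]
orientation: [-2.385, -2.038, 0.006]
force: [-13.3, 1.7, 4.8]
opening: 0.0236
gripper_force: 50.0
```

```bash
python3 - <<'E'
from h import *
im,W=cloud('scene')
cv2.imwrite('pics/s5.png',cv2.resize(im[112:262,150:350,::-1],(800,600),interpolation=cv2.INTER_CUBIC))
a=np.deg2rad(-9); E=np.array([[np.cos(a),np.sin(a)],[-np.sin(a),np.cos(a)]])
for r in robot.recognise('scene','blank_1'):
    u,v=map(int,r['uv']); w=W[v,u]; print(r['confidence'],(w[:2]-[.6113,-.0225])@E.T,w[2])
s=robot.read_state(); print((s['tool_pos'][:2]-np.array([.6113,-.0225]))@E.T,s['tool_pos'][2],s['force'])
E
```

```text
0.61 [ 0.08626658 -0.01285073] 0.019732859754592345
0.59 [-0.0112214   0.17948605] 0.023725800059766794
0.51 [0.07870557 0.0284917 ] 0.023320850147856252
[-0.01903228 -0.00041155] 0.06290868753973615 [-13.67782312   1.15424496   5.33205541]
```

View pics/s5.png

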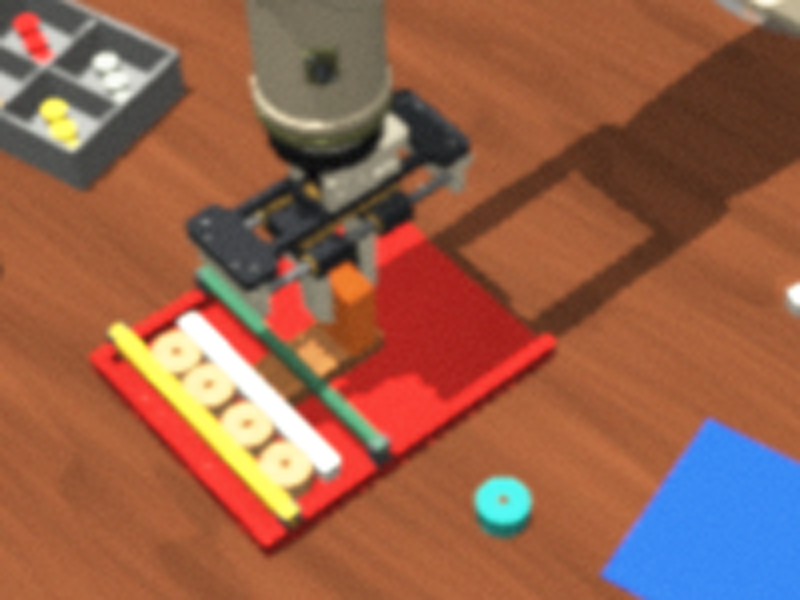

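The blanks sit in a row against the yellow bar, from (177,352) to (287,465), pressed with 13 N. Now I'll retreat straight back and lift.

move_arm(deltas=[0,-0.004,0,0,0,0,0,0,-0.01,-0.001,0,0,0,0,0,-0.025,-0.001,0,0,0,0,0,-0.045,-0.001,0,0,0,0,0,-0.065,-0.001,0,0,0,0,0,-0.085,-0.001,0,0,0,0,0,-0.105,-0.001,0,0,0,0,0,-0.125,-0.001,0,0,0,0,0,-0.13,-0.001,0,0,0,0,0,-0.13,-0.03,0,0,0,0,0,-0.13,-0.08,0,0,0,0,0,-0.13,-0.08,0,0,0,0])

```text
t: 12.9
tool_pos: [0.4706, -0.0005, 0.1488]
orientation: [2.383, 2.036, 0.011]
force: [-0.4, 0.1, -2.5]
opening: 0.0236
gripper_force: 50.0
```

move_arm(deltas=[0.06,-0.004,0,0,0,-0.05,0,0.12,-0.008,0,0,0,-0.1,0,0.18,-0.012,0,0,0,-0.15,0,0.24,-0.016,0,0,0,-0.2,0,0.3,-0.02,0,0,0,-0.25,0,0.342,-0.023,0,0,0,-0.297,0,0.342,-0.023,0.03,0,0,-0.297,0,0.342,-0.023,0.06,0,0,-0.297,0,0.342,-0.023,0.075,0,0,-0.297,0,0.342,-0.023,0.08,0,0,-0.297,0,0.342,-0.023,0.08,0,0,-0.297,0])

```text
t: 14.28
tool_pos: [0.4978, 0.3414, 0.064]
orientation: [2.061, 2.371, 0.001]
force: [-0.4, -0.2, -2.4]
opening: 0.0236
gripper_force: 50.0
```

move_arm(deltas=[0.0,0.002,0.001,0,0,0,0,0.0,0.002,0.002,0,0,0,0,0,0.002,0.002,0,0,0,0])

```text
t: 14.65
tool_pos: [0.4996, 0.3417, 0.0621]
orientation: [2.061, 2.371, 0.001]
force: [-0.3, 0.1, -1.8]
opening: 0.0231
gripper_force: 50.0
```

move_arm(deltas=[0,0,0.001,0,0,0,0,0,0,0.001,0,0,0,0,0,0,0.001,0,0,0,0.8,0,0,0.001,0,0,0,0.8,0,0,0.001,0,0,0,0.8,0,0,0.001,0,0,0,0.8,0,0,0.001,0,0,0,0.8])

```text
t: 15.52
tool_pos: [0.4993, 0.3416, 0.0606]
orientation: [-2.061, -2.371, 0.0]
force: [-0.3, 0.2, 0.3]
opening: 0.0692
gripper_force: 0.0
```

move_arm(deltas=[0,0,-0.02,0,0,0,0.8,0,0,-0.06,0,0,0,0.8,0,0,-0.12,0,0,0,0.8,0,-0.06,-0.16,0,0,0,0.8,0,-0.12,-0.16,0,0,0,0.8,-0.05,-0.15,-0.16,0,0,0,0.8,-0.1,-0.15,-0.16,0,0,0,0.8,-0.15,-0.15,-0.16,0,0,0,0.8,-0.15,-0.15,-0.16,0,0,0,0.8])

```text
t: 16.65
tool_pos: [0.3725, 0.1698, 0.2224]
orientation: [2.064, 2.365, 0.003]
force: [-0.5, -0.3, 0.3]
opening: 0.0742
gripper_force: 0.0
```

```bash
python3 - <<'E'
from h import *
im,W=cloud('top'); cv2.imwrite('pics/t6.png',cv2.resize(im[60:260,50:350,::-1],(800,533)))
a=np.deg2rad(-9); E=np.array([[np.cos(a),np.sin(a)],[-np.sin(a),np.cos(a)]])
for r in robot.recognise('top','blank_1'):
    u,v=map(int,r['uv']); w=W[v,u]; print(r['confidence'],(w[:2]-[.6113,-.0225])@E.T,w[2])
m=robot.camera_model('top');K,R,t=[np.array(m[k]) for k in 'KRt']; C=-R.T@t
hsv=cv2.cvtColor(im,cv2.COLOR_RGB2HSV)
M=((hsv[...,1]<60)&(hsv[...,2]>140)&(W[...,0]>.5)&(W[...,0]<.63)&(W[...,1]>.22)&(W[...,1]<.46)).astype(np.uint8)
v,u=np.where(M); d=np.c_[u,v,np.ones(len(u))]@np.linalg.inv(K).T@R; Q=C+d*((.0195-C[2])/d[:,2:])
print(len(u),cv2.minAreaRect(Q[:,:2].astype(np.float32)),np.nanmedian(W[M>0][:,2]),robot.read_state()['t'])
E
```

```text
0.78 [ 0.07937812 -0.03095406] 0.024143538872143218
0.77 [0.07832352 0.06404321] 0.017865159294530704
0.74 [-0.01264188  0.180678  ] 0.02075391328690167
0.54 [0.08735491 0.01763135] 0.02009606042143748
0.5 [ 0.07750716 -0.06236657] 0.021880610798489946
473 ((0.575752854347229, 0.35108277201652527), (0.015720950439572334, 0.17159295082092285), 7.958075523376465) 0.018494684453369624 16.75
```

View pics/t6.png

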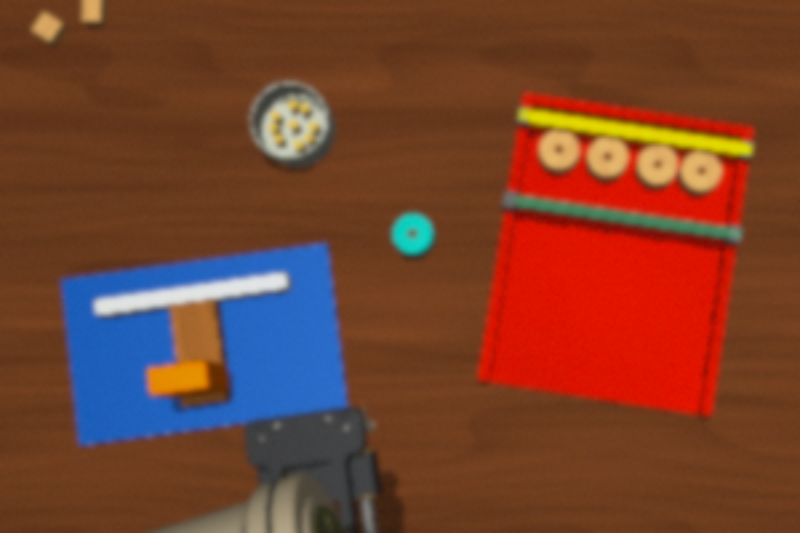

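The straightedge lies centred on the mat (bar from (95,305) to (288,282)), and all four blanks, from (558,150) to (701,171), rest against the yellow bar. Handing in.

```bash
python3 -c "
from plant import robot
print(robot.close_job())"
```

```text
the job is handed in; nothing more can be done
None
```

I handed the job in at about 17 s: all four blanks rest against the yellow bar, the straightedge is back in the middle of the mat, and the final picture shows everything in place, though no verdict was returned.

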